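# Load the plate carriers into the drying dock under its latched hood

## Task

Press in the snap tab on the white hood of the plate dock and lift the hood off, and stand it upright on the bench. Slide every plate carrier on the bench flat into a channel of the dock through the open end, one to a channel, fully home against the back stop. Then put the hood back on so that it sits right down and its tab latches under the catch again, and leave the beaker, the timer and the jar alone.

Things in the scene. Friction and masses are not known exactly. Their poses are not given: they have to be found in the camera images.
- dock: Fixed plate dock: aluminium floor plate, local x -62 to +78 mm, y +-86 mm, 6 mm thick. Origin on the bench under the middle of its three parallel channels; local -x is the open front, which faces roughly to the robot's left, +x the back, z up. Channel centres at y = -48, 0, +48 mm; floor at z = 6 mm; 43 mm wide between 5 mm walls; back stop at x = +36 mm, 19 mm high.
- mouth (a point): Middle of the channel mouths: dock (-30, 0, 6) mm. Lips over both sides of each channel (z 15 to 19 mm, 29 mm apart) run from here to the back stop: a carrier must slide in from the front, its fin between the lips. In front lies a bare apron from x = -62 to -30 mm; only along its outer edges (y = +-72 mm) do the outer walls run on, 15 mm high, to x = -52 mm.
- catch (a point): Middle of the underside of the catch bar, a steel bridge at the back of the dock: dock (68.25, 0, 73) mm. The bar spans x 62.5 to 74 mm, y +-25 mm, top z = 79 mm; its posts stand at y = +-22 mm.
- home0 (a point): Where a carrier's origin lies when fully home in the channel at dock y = -48 mm: dock (1, -48, 6) mm
- home1 (a point): The same in the middle channel: dock (1, 0, 6) mm
- home2 (a point): The same in the channel at dock y = +48 mm: dock (1, 48, 6) mm
- hood: White hollow cover, open below: 116 (x) x 161 (y) x 58 mm high, walls 3.5 mm, 0.31 kg with its tab; origin in the middle of the plane of its lower rim, z up. On the dock it stands on the floor plate round the channels, axes along the dock's, origin at dock (0, 0, 6) mm, with 2.5 mm play each way. It starts there, latched.
- rib (a point): Middle of the fixed upright grip rib on the hood's roof: hood (-21, 0, 76) mm; the rib spans x -24 to -18 mm, y +-20 mm, z 58 to 94 mm. Pinch rib and paddle together from above: 48 mm over both, 36 mm when fully pressed. This draws the nose from under the catch, and the same grip lifts and carries the hood.
- paddle (a point): Middle of the sprung tab's upright paddle, facing the rib: hood (21, 0, 76) mm when out; it spans x 18 to 24 mm, y +-18 mm, z 58 to 94 mm. From its foot a flat bar (28 mm wide, hood z 58.5 to 64.5 mm) runs back to the nose, so keep the finger there above the bar.
- nose (a point): Tip of the tab's bar: hood (70, 0, 61.5) mm when out; latched it lies under the catch bar and holds the hood down
- hood_tab (a joint): Travel of the snap tab in m: 0 sprung out (latching), 0.012 fully pressed towards the rib (hood -x); spring 3 N at 0, 6 N fully pressed; above about 0.010 the nose is clear of the catch. It springs out when let go.
- carrier1: Plate carrier, one of three alike of which two or three are present: flat aluminium plate 70 (x) x 38 (y) x 5 mm with an upright dark grip fin in the middle, 40 mm long (x), 8 mm thick (y), its top 45 mm above the underside; 0.08 kg. Origin: centre of the underside, z up; the same either way round. Starts flat on the left of the bench.
- carrier2: Plate carrier, like carrier1: flat aluminium plate 70 (x) x 38 (y) x 5 mm with an upright dark grip fin in the middle, 40 mm long (x), 8 mm thick (y), its top 45 mm above the underside; 0.08 kg. Origin: centre of the underside, z up; the same either way round. Starts flat on the left of the bench.
- carrier3: Plate carrier, like carrier1: flat aluminium plate 70 (x) x 38 (y) x 5 mm with an upright dark grip fin in the middle, 40 mm long (x), 8 mm thick (y), its top 45 mm above the underside; 0.08 kg. Origin: centre of the underside, z up; the same either way round. Starts flat on the left of the bench.
- vacuum_pump: Fixed cream vacuum pump in the middle of the bench, not to be touched or used: about 0.16 m deep and 0.19 m wide round its origin (world x 0.52 to 0.68, y -0.04 to 0.15 m), 0.23 m high with a display on top to about 0.40 m. It stands between the carriers and the dock; x below 0.50 m in front of it is free. Taller equipment stands behind it.
- beaker: Glass beaker, 67 mm across, 80 mm high, bystander; origin centre of underside
- timer: Small flat white timer 62 x 62 x 16 mm, bystander; origin centre of underside
- jar: Grey jar with black lid, 70 mm across, 78 mm high, bystander; origin centre of underside
Mind the look-alikes: they are no part of the job. Leave any red look-alike of the carrier3 alone.

How it is judged (in metres and radians):
On the way, in this order (a step that is already met when the one before it is completed fails the run):
1. the hood is lifted off the dock with its tab pressed in (z of hood in the frame of dock above 0.03 m and value of joint hood_tab above 0.005 m), for 0.1 s.
2. the hood stands upright on the bench beside the dock, let go (distance between hood and dock above 0.12 m and height (world z) of hood below 0.008 m and angle between hood's own z axis and vertical below 0.1 rad and value of joint hood_tab below 0.003 m and contact force between hood and the fingers below 0.1 N), for 0.2 s.
3. every carrier present is flat in a channel of its own, fully home, with the hood still off ((horizontal distance between carrier1 and home0 below 0.007 m or horizontal distance between carrier1 and home1 below 0.007 m or horizontal distance between carrier1 and home2 below 0.007 m) and z of carrier1 in the frame of dock between 0.002 and 0.009 m and angle between the x axis of each of carrier1, carrier2, carrier3 and the x axis of dock, either way round below 0.12 rad and (horizontal distance between carrier2 and home0 below 0.007 m or horizontal distance between carrier2 and home1 below 0.007 m or horizontal distance between carrier2 and home2 below 0.007 m) and z of carrier2 in the frame of dock between 0.002 and 0.009 m and (horizontal distance between carrier3 and home0 below 0.007 m or horizontal distance between carrier3 and home1 below 0.007 m or horizontal distance between carrier3 and home2 below 0.007 m) and z of carrier3 in the frame of dock between 0.002 and 0.009 m and distance between hood and dock above 0.12 m), for 0.2 s.
At the end, for the whole second after the job is handed in: Each carrier present lies flat in a channel, within 7 mm of its home point and 0.12 rad of its line; the hood stands upright on the floor plate (origin 3 to 10 mm above the dock's), tab out (under 3 mm), nose under the catch (dock x over 65, z under 73 mm); all at rest ((horizontal distance between carrier1 and home0 below 0.007 m or horizontal distance between carrier1 and home1 below 0.007 m or horizontal distance between carrier1 and home2 below 0.007 m) and z of carrier1 in the frame of dock between 0.002 and 0.009 m and angle between the x axis of each of carrier1, carrier2, carrier3 and the x axis of dock, either way round below 0.12 rad and (horizontal distance between carrier2 and home0 below 0.007 m or horizontal distance between carrier2 and home1 below 0.007 m or horizontal distance between carrier2 and home2 below 0.007 m) and z of carrier2 in the frame of dock between 0.002 and 0.009 m and (horizontal distance between carrier3 and home0 below 0.007 m or horizontal distance between carrier3 and home1 below 0.007 m or horizontal distance between carrier3 and home2 below 0.007 m) and z of carrier3 in the frame of dock between 0.002 and 0.009 m and linear speed of each of carrier1, carrier2, carrier3, hood below 0.03 m/s and z of hood in the frame of dock between 0.003 and 0.01 m and angle between hood's own z axis and vertical below 0.05 rad and value of joint hood_tab below 0.003 m and x of nose in the frame of dock above 0.065 m and z of nose in the frame of dock below 0.073 m); the robot touches nothing.
It fails at once if the beaker is pushed away or knocked over (distance of beaker from where it was at the start of the episode above 0.03 m or angle between beaker's own z axis and vertical above 0.4 rad).
It fails at once if the timer is pushed away or knocked over (distance of timer from where it was at the start of the episode above 0.03 m or angle between timer's own z axis and vertical above 0.4 rad).
It fails at once if the jar is pushed away or knocked over (distance of jar from where it was at the start of the episode above 0.03 m or angle between jar's own z axis and vertical above 0.4 rad).
Of carrier1, carrier2, carrier3 only 2 to 3 are there at a start; the rules pass over those that are not, and their reading is None.
At some moment in a run one of carrier1, carrier2, carrier3 may be knocked a few centimetres aside while the robot is not near it.
Once in a run the grip may slacken for a moment while it holds something.
It also fails if it takes over 210 s, if anything falls off the work surface, if the arm or the gripper's body presses on something with over 40 N, if the wrist force passes 120 N, or if a joint passes its speed limit or range.

## Robot

A 6-joint arm with a two-finger parallel gripper is mounted at the origin on a cart in front of the work surface, level with it; the furniture and walls round the work are solid. World frame = base frame: x ahead of the robot, y to its left, z up, the work surface at z = 0. Lengths are in mm, angles in degrees, forces in N, time in s.
With the tool pointing down it reaches from about 350 to 850 mm from the base axis. Payload 8.1 kg.
Tool frame: the origin (TCP) lies between the finger pads; the fingertips stand 22 mm ahead of it and the grasp point (between the pads) lies 3 mm ahead of it; z points along the fingers, y is the line along which they close (so a half turn about z gives the same grasp; the last joint's range is limited). The gripper opens to 85 mm and grips with 20 to 120 N. Pads are 22 mm wide; open, the fingers measure 114 mm over their backs; the gripper's body (76 mm by 85 mm) begins 54 mm behind the grasp point. The pads swing forward as they close: fully open they stand 13 mm farther back than shut.
Start: joints at [69.649, 7.471, 85.268, -0, 87.261, -4.893], TCP at [159.901, 578.305, 253.292] pointing down, gripper open.
Joint ranges: [-169.43, 169.43], [-51.17, 129.36], [1.28, 143.12], [-76.62, 256.62], [0, 156.53], [-152.29, 152.29]. Speed limits (degrees/s): [136.94, 136.94, 159.86, 180, 180, 180].

## Interface

Orientations are given as [roll, pitch, yaw] about the fixed x, y, z axes, in that order (R = Rz(yaw) Ry(pitch) Rx(roll)).
In Python, from bench import r, vision gives the robot as it stands.
- The arm moves only by the tool step_arm, never from a script. Its argument "targets" is a list that holds one entry, the list of rows, each a list of 6 numbers: the shift along the world's x, y, z in mm, then the turn, a rotation vector about the world's x, y, z in rad. In form: [[[x, y, z, rx, ry, rz], ...]]. A call has 1 to 12 rows; each row is the pose to reach, as a shift and turn from the pose commanded when the call began; what a row does not reach only later rows make up. A row lasts 1/12 s, in which the tool goes at most 41.7 mm and 7.16 degrees, less where a joint would pass 70% of its speed; a pose out of reach is approached as far as the arm can. A call with a gripper value outside its range is refused whole. "fingers" is the gripper's target within -1 to 1 (shut at 1, half-way at 0, fully open at -1), set as the call begins (left out, the last holds). The fingers move at their own pace and stop on an object; "newtons" is the grip in N (left out, the last holds). Time passes only in rows, so rows that repeat a pose let the fingers close. It gives the time, the measured TCP pose, the force, the opening and the grip force at its end, in the units of the state.
- r.sense(): the state, without advancing time (a new reading comes with each control period).
- vision.snapshot(name): name is "side" or "top"; returns a dict with "img" (420x560x3 uint8, blue, green, red), "mtx" (3x3 intrinsics, pixels), "D" ([k1, k2, p1, p2, k3] as OpenCV has them; the pictures are not rectified), "eye" and "attitude" of the camera in the world. Camera axes: x right, y up, looking along -z (the intrinsics and any distortion apply to the point x, -y, -z); pixel columns grow to the right and rows downward; lengths in mm; the calibration is good to about 2 mm. A picture is of the moment at which its call begins. There is no depth.
- r.hand_in(): hands the job in; it is judged then, once.
The state is a dict: "time": time; "joint_pos": joint angles; "qd": joint speeds; "joint_efforts": joint torques, N m; "tool_pos": TCP position; "tcp_rot": TCP orientation; "ft_force": force on the tool from outside, world axes, zero at the start; "wrist_torque": the same for the moment, N m; "finger_gap": finger opening in mm; "grip_force": force on a finger pad.
Only numpy, scipy, OpenCV 4.12 (cv2) and the standard library are available. Lean on these libraries where they do the work, as an engineer would, in place of code of your own. Each camera call takes 0.05 s, during which the arm holds its last target. There are 200 camera calls.

## Working session

There is one attempt and no reset: what is moved stays moved. The work goes in short steps, Python scripts to look and compute and a tool call to move; the robot and the scene stay as the last step left them, time stands still between calls to the robot, and variables do not carry over. Pictures are saved under pics/ and viewed, at most 15 in all, crops included, and the job is handed in when it is done.

Besides the shell and the picture viewer there is one more tool, called after ">>>" in YAML: its name, and indented under it one key for each argument. step_arm: Moves the arm, as the interface text tells. Its arguments: {"type":"object","properties":{"targets":{"type":"array"},"fingers":{"type":"number"},"newtons":{"type":"number"}},"required":["targets"]}

```bash
ls; mkdir -p pics
cat > h.py <<'E'
import numpy as np, cv2
from scipy.spatial.transform import Rotation as R
from bench import r, vision
def cam(n):
    s=vision.snapshot(n); return s
def rot(s):
    a=np.array(s["attitude"],float)
    return a if a.shape==(3,3) else R.from_euler('xyz',a,degrees=True).as_matrix()
def ray(s,uv):
    p=cv2.undistortPoints(np.array(uv,float).reshape(-1,1,2),np.array(s["mtx"],float),np.array(s["D"],float)).reshape(-1,2)
    d=np.c_[p[:,0],-p[:,1],-np.ones(len(p))]@rot(s).T
    return np.array(s["eye"],float),d
def onz(s,uv,z):
    e,d=ray(s,uv); z=np.broadcast_to(z,len(d)); return e+d*((z-e[2])/d[:,2])[:,None]
def proj(s,P):
    P=(np.array(P,float).reshape(-1,3)-np.array(s["eye"]))@rot(s)
    P=P*[1,-1,-1]
    return cv2.projectPoints(P.reshape(-1,1,3),np.zeros(3),np.zeros(3),np.array(s["mtx"],float),np.array(s["D"],float))[0].reshape(-1,2)
E
python3 - <<'E'
from h import *
for n in("side","top"):
    s=cam(n); cv2.imwrite(f"pics/{n}0.png",s["img"]); print(n,s["eye"],s["attitude"],s["mtx"],s["D"])
    import pickle; pickle.dump(s,open(f"{n}0.pkl","wb"))
print(r.sense())
E
```

```text
pics
side [ 211.2599676  1328.70767192  832.15867941] [  60.62543595    1.4068463  -164.91351421] [[546.50587345   0.         286.84644839]
 [  0.         546.50587345 211.37053996]
 [  0.           0.           1.        ]] [-0.17364737  0.          0.          0.          0.        ]
top [ 468.86267786   29.68866767 1082.18930431] [  4.74333411   1.04894163 -91.23969518] [[406.55477457   0.         278.03602701]
 [  0.         406.55477457 214.76847949]
 [  0.           0.           1.        ]] [-0.0702984  0.         0.         0.         0.       ]
{'time': 0.1, 'joint_pos': array([ 6.96499594e+01,  7.51143594e+00,  8.53237769e+01, -7.10288891e-04,
        8.72611126e+01, -4.89224292e+00]), 'qd': array([ 0.02106587, -0.01687518, -0.17713409, -0.05839327, -0.0592951 ,
        0.1264937 ]), 'joint_efforts': array([ 9.04792450e-04, -5.70953429e+01, -5.01940227e+01, -2.19662056e-04,
        8.18806904e-03, -4.14736951e-05]), 'tool_pos': array([159.73069096, 577.86991257, 252.33540271]), 'tcp_rot': array([-1.79903965e+02, -7.50798797e-03,  1.64542231e+02]), 'ft_force': array([-0.15408374, -0.15572403, -0.40291387]), 'wrist_torque': array([-0.00600224,  0.03918862,  0.00031868]), 'grip_force': 0.0, 'finger_gap': 85.70688221812051}
```

View pics/side0.png

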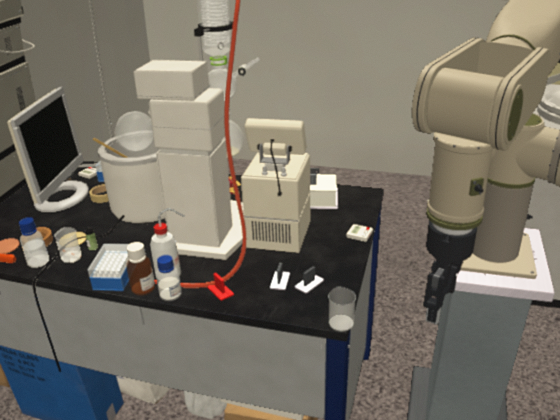

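View pics/top0.png

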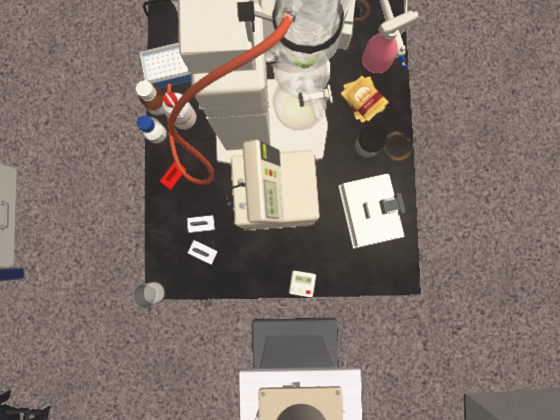

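The top view shows two white carriers with dark fins at (201,223) and (202,252). The red look-alike is at (172,176). The hood is at (371,210) with the catch at (392,204), the timer at (302,284), the beaker at (149,293) and the jar at (369,141). Next I'll check these in close crops.

Run:
```python
import pickle,cv2,numpy as np
t=pickle.load(open("top0.pkl","rb"))["img"]
a=cv2.resize(t[165:255,330:420],None,fx=6,fy=6,interpolation=cv2.INTER_CUBIC)
b=cv2.resize(t[205:270,180:225],None,fx=5.5,fy=8.3,interpolation=cv2.INTER_CUBIC)
b=cv2.resize(t[205:270,178:222],None,fx=6,fy=6,interpolation=cv2.INTER_CUBIC)
c=np.zeros((540,800,3),np.uint8);c[:540,:540]=a;c[:b.shape[0],540:540+min(260,b.shape[1])]=b[:,:260]
cv2.imwrite("pics/crop1.png",c)
```

```text
(no output)
```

View pics/crop1.png

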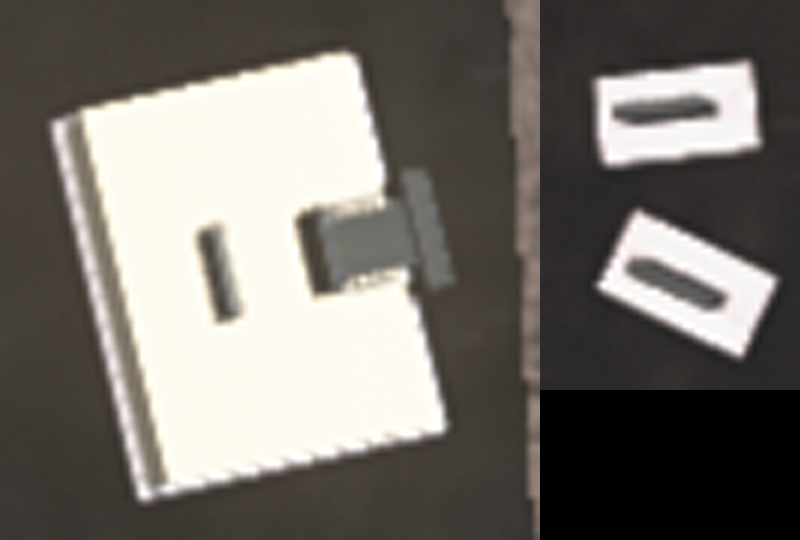

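```bash
cat >> h.py <<'E'
from scipy.optimize import least_squares
def fit(s,local,uv,x0):
    local=np.array(local,float);uv=np.array(uv,float)
    def P(q): return np.c_[local[:,:2]@R.from_euler('z',q[2]).as_matrix()[:2,:2].T+q[:2],local[:,2]]
    f=least_squares(lambda q:(proj(s,P(q))-uv).ravel(),x0,x_scale=[1,1,.01])
    return np.r_[f.x[:2],np.degrees(f.x[2])],np.sqrt(2*f.cost/len(uv))
E
cat > f.py <<'E'
from h import *; import pickle
s=pickle.load(open("top0.pkl","rb"))
up=lambda L,ox,oy:[((u+.5)/6-.5+ox,(v+.5)/6-.5+oy) for u,v in L]
hl=[(-58,80.5,64),(58,80.5,64),(58,-80.5,64),(-58,-80.5,64)]
hu=up([(83,107),(353,52),(445,430),(165,488)],330,165)
cl=[(62.5,25,79),(74,25,79),(74,-25,79),(62.5,-25,79)]
cu=up([(403,170),(428,168),(455,283),(432,288)],330,165)
x0=[440,-230,-1.8]
print(fit(s,hl,hu,x0),fit(s,cl,cu,x0),fit(s,hl+cl,hu+cu,x0))
pl=[(-35,19,5),(35,19,5),(35,-19,5),(-35,-19,5)]
for L in([(56,78),(213,63),(222,148),(64,166)],[(97,209),(238,279),(203,357),(58,286)]):
    print(fit(s,pl,up(L,178,205),[450,220,-1.5]))
print(onz(s,[(302,284),(149,293),(369,141),(172,176)],[16,60,78,5]))
E
python3 f.py
```

```text
(array([ 562.10189665, -193.20429057,  -79.53170551]), np.float64(0.7764024226450409)) (array([ 563.50381076, -193.33248609,  -79.32035192]), np.float64(0.34141841710523085)) (array([ 562.78500129, -193.26971239,  -79.27759783]), np.float64(0.6693523159847041))
(array([539.96255928, 254.53101216, -85.17918201]), np.float64(0.2817068747817624))
(array([ 464.91965965,  250.52526827, -116.83803219]), np.float64(0.3064020753309031))
[[ 375.83986364  -11.06488579   16.        ]
 [ 363.63222621  376.3344365    60.        ]
 [ 733.86175867 -187.10253412   78.        ]
 [ 670.65042523  332.34844947    5.        ]]
```

Run:
```python
from h import *; import pickle
s=pickle.load(open("top0.pkl","rb"))
print(onz(s,[(230,298),(390,298),(420,240),(146,280)],0).round())
```

```text
[[ 341.  179.    0.]
 [ 332. -243.    0.]
 [ 483. -329.    0.]
 [ 392.  405.    0.]]
```

>>> step_arm:
  targets:
    - [[17,-34,0,0,0,0.04],[35,-68,0,0,0,0.08],[52,-102,0,0,0,0.12],[70,-137,0,0,0,0.16],[87,-171,0,0,0,0.2],[105,-206,0,0,0,0.24],[122,-240,0,0,0,0.28],[140,-274,0,0,0,0.32],[157,-308,0,0,0,0.36],[175,-343,0,0,0,0.4],[192,-377,0,0,0,0.43],[210,-412,0,0,0,0.458]]
  fingers: -0.7
  newtons: 60

```text
time: 1.1
tool_pos: [370.0, 164.6, 253.1]
tcp_rot: [180.0, 0.0, -169.1]
ft_force: [1.4, -0.2, 0.4]
finger_gap: 72.5
grip_force: 0.0
```

>>> step_arm:
  targets:
    - [[8,-38,0,0,0,0],[15,-75,0,0,0,0],[23,-112,0,0,0,0],[30,-149,0,0,0,0],[38,-186,0,0,0,0],[45,-223,0,0,0,0],[53,-260,0,0,0,0],[60,-297,0,0,0,0],[93,-313,-20,0,0,0],[127,-329,-40,0,0,0],[160,-344,-60,0,0,0],[193,-360,-80,0,0,0]]

```text
time: 2.1
tool_pos: [563.3, -194.5, 172.1]
tcp_rot: [180.0, -0.0, -169.3]
ft_force: [-0.2, -0.3, 1.2]
finger_gap: 72.1
grip_force: 0.0
```

Run:
```python
from h import *
s=cam("side"); t=cam("top"); print(r.sense()["tool_pos"],r.sense()["joint_pos"].round())
a=cv2.resize(s["img"][100:220,290:380],None,fx=4.5,fy=4.5,interpolation=cv2.INTER_CUBIC)
b=cv2.resize(t["img"][165:255,330:420],None,fx=4.4,fy=4.4,interpolation=cv2.INTER_CUBIC)
c=np.zeros((540,801,3),np.uint8);c[:,:405]=a;c[:396,405:801]=b
cv2.imwrite("pics/c2.png",c[:,:800])
```

```text
[ 561.05657315 -193.6828078   162.92011677] [ -24.   11.   91.   -0.   79. -125.]
```

View pics/c2.png

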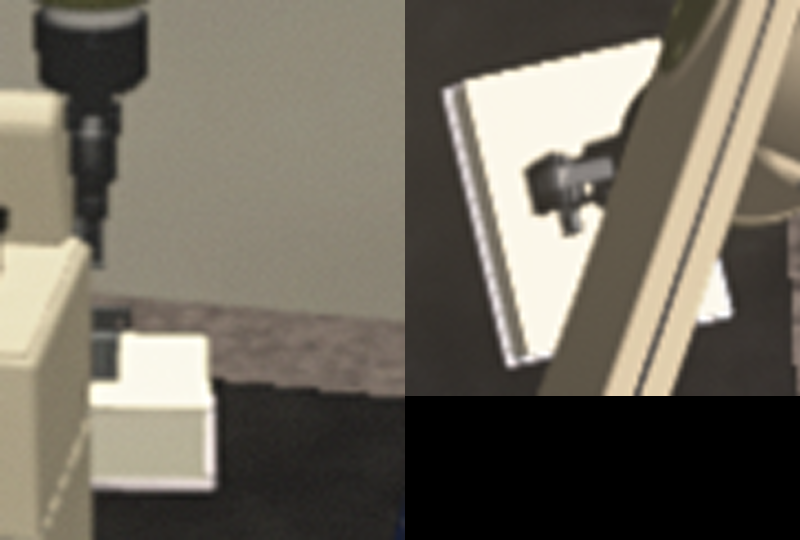

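Run:
```python
from h import *
q=r.sense();print(q["time"],q["tool_pos"],q["ft_force"],q["qd"])
cam("top");q=r.sense();print(q["time"],q["tool_pos"],q["qd"])
```

```text
2.2 [ 561.05657315 -193.6828078   162.92011677] [-1.34511921  1.48216405 -1.69720656] [ 0.72511752 -9.44371768  3.55276501  0.23260293  4.75089442  0.06395283]
2.25 [ 560.57907138 -193.06621198  166.64215794] [ 0.62378717 -8.19918989  1.03123108  0.16702747  1.84180442  0.06517526]
```

>>> step_arm:
  targets:
    - [[0,0,0,0,0,0],[0,0,0,0,0,0],[0,0,0,0,0,0]]

```text
time: 2.5
tool_pos: [562.7, -193.3, 176.6]
tcp_rot: [-179.9, 0.2, -169.2]
ft_force: [-0.4, 0.4, 0.9]
finger_gap: 72.7
grip_force: 0.0
```

>>> step_arm:
  targets:
    - [[0,0,-14,0,0,0],[0,0,-28,0,0,0],[0,0,-42,0,0,0],[0,0,-54,0,0,0],[0,0,-64,0,0,0],[0,0,-72,0,0,0],[0,0,-76,0,0,0],[0,0,-78,0,0,0],[0,0,-78,0,0,0],[0,0,-78,0,0,0],[0,0,-78,0,0,0],[0,0,-78,0,0,0]]

```text
time: 3.5
tool_pos: [562.7, -193.6, 96.3]
tcp_rot: [-180.0, 0.0, -169.2]
ft_force: [-0.1, -0.0, 0.7]
finger_gap: 72.7
grip_force: 0.0
```

Run:
```python
from h import *
s=cam("side"); t=cam("top"); print(r.sense()["tool_pos"])
a=cv2.resize(s["img"][130:220,290:350],None,fx=6,fy=6,interpolation=cv2.INTER_CUBIC)
b=cv2.resize(t["img"][175:250,335:410],None,fx=5.5,fy=5.5,interpolation=cv2.INTER_CUBIC)
c=np.zeros((540,800,3),np.uint8);c[:,:360]=a;c[:412,360:772]=b[:412,:412]
cv2.imwrite("pics/c3.png",c)
```

```text
[ 562.4867468  -193.47547559   96.10555484]
```

View pics/c3.png

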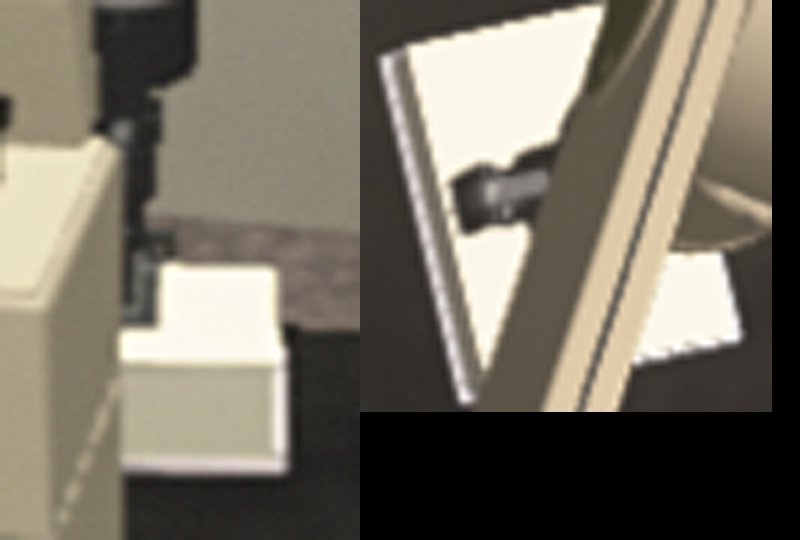

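The fingers straddle the rib and paddle with no contact force, so I'll close and shift along −x of the dock as the paddle goes in.

>>> step_arm:
  targets:
    - [[0,0,0,0,0,0],[0,0,0,0,0,0],[0,1,0,0,0,0],[0,2,0,0,0,0],[-1,4,0,0,0,0],[-1,6,0,0,0,0],[-1,6,0,0,0,0],[-1,6,0,0,0,0],[-1,6,0,0,0,0],[-1,6,0,0,0,0],[-1,6,0,0,0,0]]
  fingers: 1
  newtons: 60

```text
time: 4.52
tool_pos: [562.0, -187.9, 97.4]
tcp_rot: [-179.9, 0.1, -169.2]
ft_force: [-3.0, 1.6, 8.1]
finger_gap: 33.3
grip_force: 60.9
```

>>> step_arm:
  targets:
    - [[0,0,3,0,0,0],[0,0,6,0,0,0],[0,0,10,0,0,0],[0,0,14,0,0,0],[0,0,18,0,0,0],[0,0,22,0,0,0],[0,0,28,0,0,0],[0,0,34,0,0,0],[0,0,40,0,0,0],[0,0,45,0,0,0],[0,0,45,0,0,0],[0,0,45,0,0,0]]

```text
time: 5.52
tool_pos: [561.6, -187.5, 141.3]
tcp_rot: [-180.0, 0.1, -169.2]
ft_force: [-0.1, -0.0, -2.5]
finger_gap: 32.9
grip_force: 59.9
```

>>> step_arm:
  targets:
    - [[-15,3,0,0,0,-0.02],[-37,5,0,0,0,-0.05],[-62,8,0,0,0,-0.08],[-87,12,0,0,0,-0.11],[-110,18,0,0,0,-0.15],[-126,26,0,0,0,-0.187],[-134,40,0,0,0,-0.187],[-137,64,0,0,0,-0.187],[-137,89,0,0,0,-0.187],[-137,110,0,0,0,-0.187],[-137,122,0,0,0,-0.187],[-137,128,0,0,0,-0.187]]

```text
time: 6.52
tool_pos: [423.9, -57.8, 140.4]
tcp_rot: [180.0, -0.0, -179.9]
ft_force: [0.2, -0.0, -3.3]
finger_gap: 33.1
grip_force: 60.5
```

>>> step_arm:
  targets:
    - [[0,15,0,0,0,0],[0,37,0,0,0,0],[0,62,0,0,0,0],[0,87,0,0,0,0],[0,112,0,0,0,0],[0,137,0,0,0,0],[0,157,0,0,0,0],[1,170,0,0,0,0],[2,180,0,0,0,0],[3,185,0,0,0,0],[3,185,0,0,0,0],[3,185,0,0,0,0]]

```text
time: 7.52
tool_pos: [427.3, 125.1, 140.6]
tcp_rot: [-180.0, -0.0, -179.9]
ft_force: [0.2, -0.7, -3.0]
finger_gap: 33.5
grip_force: 60.6
```

Run:
```python
from h import *
s=cam("side"); t=cam("top"); q=r.sense();print(q["tool_pos"],q["finger_gap"],q["ft_force"])
a=s["img"][120:345,230:390]; a=cv2.resize(a,None,fx=2.4,fy=2.4)
b=cv2.resize(t["img"][150:310,140:330],None,fx=2.1,fy=2.1)
c=np.zeros((540,800,3),np.uint8);c[:a.shape[0],:a.shape[1]]=a;c[:b.shape[0],400:400+b.shape[1]]=b[:,:400]
cv2.imwrite("pics/c4.png",c)
```

```text
[427.25982578 124.83894466 140.58327342] 33.04200203774288 [ 0.80305238  0.16076775 -2.61017701]
```

View pics/c4.png

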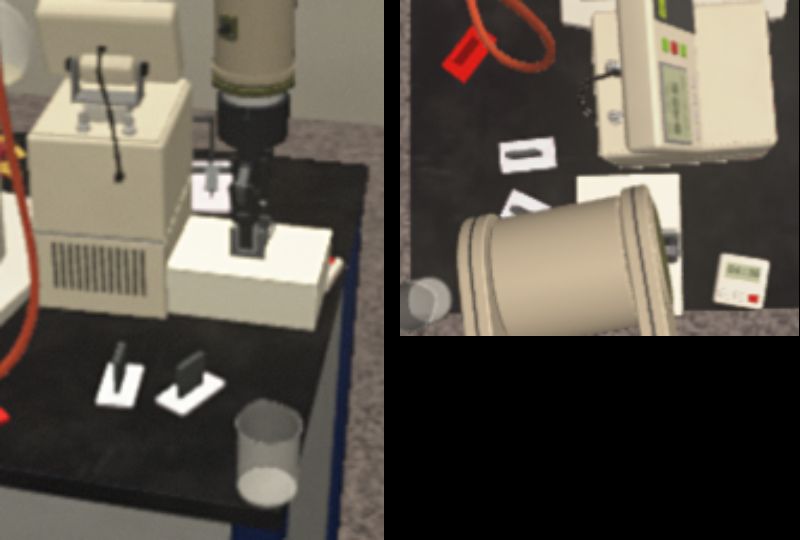

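The picture shows the hood upright in the grip, clear of the pump, the timer and both carriers. I'll lower it now.

>>> step_arm:
  targets:
    - [[0,0,-8,0,0,0],[0,0,-18,0,0,0],[0,0,-28,0,0,0],[0,0,-36,0,0,0],[0,0,-42,0,0,0],[0,0,-46,0,0,0],[0,0,-48,0,0,0],[0,0,-49,0,0,0],[0,0,-50,0,0,0],[0,0,-50,0,0,0],[0,0,-50,0,0,0]]

```text
time: 8.53
tool_pos: [427.5, 125.8, 91.6]
tcp_rot: [180.0, 0.0, -179.9]
ft_force: [-5.1, 1.1, 3.7]
finger_gap: 33.3
grip_force: 63.1
```

>>> step_arm:
  targets:
    - [[0,-1,0,0,0,0],[0,-3,0,0,0,0],[0,-5,0,0,0,0],[0,-6,0,0,0,0],[0,-6,0,0,0,0],[0,-6,0,0,0,0],[0,-6,5,0,0,0],[0,-6,15,0,0,0],[0,-6,30,0,0,0],[0,-6,55,0,0,0],[0,-6,85,0,0,0],[0,-6,115,0,0,0]]
  fingers: -0.7

```text
time: 9.53
tool_pos: [426.8, 119.6, 207.5]
tcp_rot: [-180.0, -0.0, -179.9]
ft_force: [2.2, 0.4, 0.8]
finger_gap: 72.6
grip_force: 0.0
```

Run:
```python
from h import *; import pickle
t=cam("top"); s=cam("side"); pickle.dump((t,s),open("p5.pkl","wb"))
b=cv2.resize(t["img"][165:255,330:420],None,fx=6,fy=6,interpolation=cv2.INTER_CUBIC)
a=cv2.resize(s["img"][255:300,264:329],None,fx=4,fy=4,interpolation=cv2.INTER_CUBIC)
d=cv2.resize(s["img"][200:260,290:354],None,fx=4,fy=4,interpolation=cv2.INTER_CUBIC)
c=np.zeros((540,800,3),np.uint8);c[:,:540]=b;c[:180,540:800]=a;c[200:440,540:796]=d
cv2.imwrite("pics/c5.png",c)
```

```text
(no output)
```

View pics/c5.png

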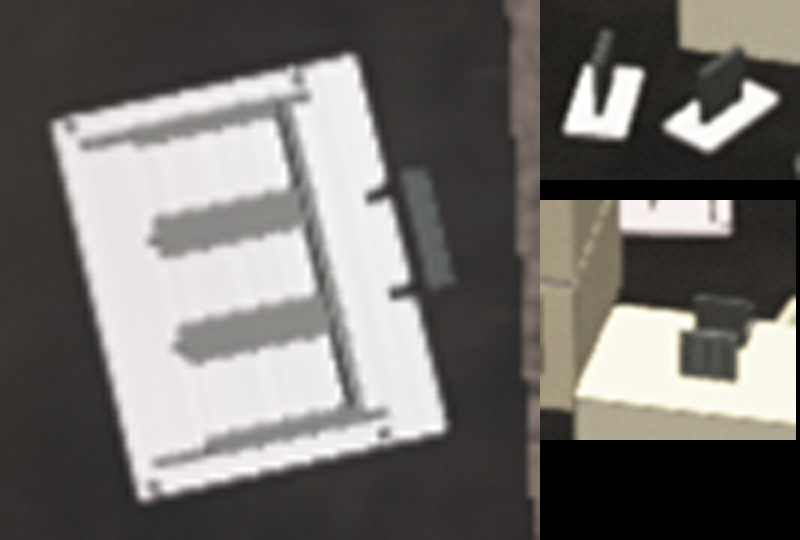

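Run:
```python
from h import *; import pickle
t,s=pickle.load(open("p5.pkl","rb"))
up=lambda L,f,ox,oy:[((u+.5)/f-.5+ox,(v+.5)/f-.5+oy) for u,v in L]
pl=[(-62,86,6),(78,86,6),(78,-86,6),(-62,-86,6)]; pu=up([(53,119),(356,54),(447,432),(142,501)],6,330,165)
cl=[(62.5,25,79),(74,25,79),(74,-25,79),(62.5,-25,79)]; cu=up([(403,170),(428,168),(455,283),(432,288)],6,330,165)
x0=[560,-193,-1.4]
print(fit(t,pl,pu,x0),fit(t,pl+cl,pu+cu,x0))
c=[(35,19,5),(35,-19,5),(-35,-19,5),(-35,19,5)]
print(fit(s,c,up([(46,62),(103,68),(87,138),(23,133)],4,264,255),[540,254,-1.49]))
print(fit(s,c[1:],up([(240,98),(170,152),(124,126)],4,264,255),[465,250,-2.04]))
pose,_=fit(t,pl+cl,pu+cu,x0)
M=R.from_euler('z',pose[2],degrees=True).as_matrix()[:2,:2]
for n,p in dict(pre0=(-75,-48),pre1=(-75,0),h0=(1,-48),h1=(1,0)).items(): print(n,(M@p+pose[:2]).round(1))
```

```text
(array([ 562.80886941, -192.63459709,  -78.95064105]), np.float64(0.30319984813372225)) (array([ 562.9524719 , -193.04813379,  -78.95837397]), np.float64(0.36234835664223874))
(array([539.1357862 , 258.60841922, -84.29421539]), np.float64(0.7378019616345787))
(array([ 463.64674581,  254.7701147 , -116.2011702 ]), np.float64(0.2770821241589554))
pre0 [ 501.5 -128.6]
pre1 [ 548.6 -119.4]
h0 [ 516.  -203.2]
h1 [ 563.1 -194. ]
```

>>> step_arm:
  targets:
    - [[0,20,0,0,0,-0.12],[0,45,0,0,0,-0.24],[0,75,0,0,0,-0.36],[0,105,0,0,0,-0.48],[10,125,0,0,0,-0.6],[25,135,0,0,0,-0.72],[45,137,0,0,0,-0.84],[65,137,0,0,0,-0.96],[85,137,0,0,0,-1.08],[100,137,0,0,0,-1.2],[109,137,0,0,0,-1.32],[112,137,0,0,0,-1.44]]
  fingers: -0.2

```text
time: 10.63
tool_pos: [540.5, 256.5, 205.8]
tcp_rot: [180.0, 0.0, 97.2]
ft_force: [0.2, 1.1, -0.4]
finger_gap: 51.2
grip_force: 0.0
```

>>> step_arm:
  targets:
    - [[0,0,-15,0,0,-0.04],[0,0,-40,0,0,-0.04],[0,0,-70,0,0,-0.04],[0,0,-95,0,0,-0.04],[0,0,-110,0,0,-0.04],[0,0,-115,0,0,-0.04],[0,0,-115,0,0,-0.04],[0,0,-115,0,0,-0.04],[0,0,-115,0,0,-0.04]]

```text
time: 11.38
tool_pos: [540.5, 257.1, 92.8]
tcp_rot: [179.8, -0.0, 95.3]
ft_force: [0.2, -0.3, 0.5]
finger_gap: 51.5
grip_force: 0.0
```

Run:
```python
from h import *; import pickle
t=cam("top"); s=cam("side"); pickle.dump((t,s),open("p6.pkl","wb")); q=r.sense();print(q["tool_pos"],q["tcp_rot"],q["joint_pos"])
b=cv2.resize(t["img"][180:280,170:250],None,fx=5,fy=5,interpolation=cv2.INTER_CUBIC)
a=cv2.resize(s["img"][220:310,250:330],None,fx=5,fy=5,interpolation=cv2.INTER_CUBIC)
c=np.zeros((500,800,3),np.uint8);c[:,:400]=b;c[:450,400:]=a
cv2.imwrite("pics/c6.png",c)
```

```text
[540.41738629 257.11252106  92.67292618] [ 1.79831763e+02 -4.66587232e-02  9.52731135e+01] [2.05353278e+01 1.45506541e+01 9.46176125e+01 7.70347331e-04
 7.06571478e+01 1.52620287e+01]
```

View pics/c6.png

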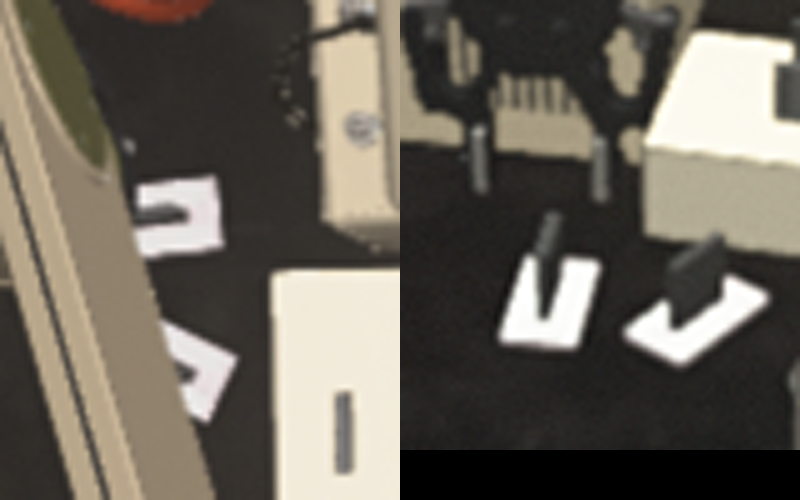

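>>> step_arm:
  targets:
    - [[0,0,-10,0,0,0],[0,0,-24,0,0,0],[0,0,-36,0,0,0],[0,0,-45,0,0,0],[0,0,-49,0,0,0],[0,0,-49,0,0,0],[0,0,-49,0,0,0]]

```text
time: 12.07
tool_pos: [538.9, 256.5, 41.1]
tcp_rot: [-179.9, 0.0, 95.3]
ft_force: [-0.7, -0.0, -0.1]
finger_gap: 51.3
grip_force: 0.0
```

>>> step_arm:
  targets:
    - [[0,0,0,0,0,0],[0,0,0,0,0,0],[0,0,0,0,0,0],[0,0,0,0,0,0],[0,0,0,0,0,0],[0,0,0,0,0,0],[0,0,0,0,0,0],[0,0,0,0,0,0],[0,0,0,0,0,0],[0,0,0,0,0,0]]
  fingers: 1
  newtons: 60

```text
time: 12.9
tool_pos: [539.8, 256.8, 42.4]
tcp_rot: [179.9, -0.0, 95.3]
ft_force: [0.1, 0.4, 5.2]
finger_gap: 7.1
grip_force: 61.0
```

>>> step_arm:
  targets:
    - [[0,0,10,0,0,0],[0,0,30,0,0,0],[0,0,60,0,0,0],[0,0,90,0,0,0],[0,0,120,0,0,0],[-15,0,135,0,0,0.02],[-40,0,140,0,0,0.04],[-65,-5,140,0,0,0.06],[-90,-15,140,0,0,0.08],[-110,-30,140,0,0,0.1],[-120,-55,140,0,0,0.1],[-124,-80,140,0,0,0.1]]

```text
time: 13.9
tool_pos: [413.0, 176.3, 181.4]
tcp_rot: [-179.9, -0.0, 101.1]
ft_force: [0.5, 0.1, -0.9]
finger_gap: 6.8
grip_force: 60.1
```

>>> step_arm:
  targets:
    - [[0,-25,0,0,0,0],[0,-55,0,0,0,0],[0,-85,0,0,0,0],[0,-115,0,0,0,0],[0,-145,0,0,0,0],[0,-175,0,0,0,0],[0,-205,0,0,0,0],[0,-235,0,0,0,0],[0,-260,0,0,0,0],[0,-280,0,0,0,0],[5,-293,0,0,0,0],[15,-299,0,0,0,0]]

```text
time: 14.9
tool_pos: [429.3, -124.1, 181.7]
tcp_rot: [-179.9, 0.0, 100.9]
ft_force: [0.7, -0.1, -0.5]
finger_gap: 6.9
grip_force: 60.1
```

>>> step_arm:
  targets:
    - [[20,1,0,0,0,0],[45,2,0,0,0,0],[70,3,0,0,0,0],[92,4,0,0,0,0],[107,4,-10,0,0,0],[115,4,-30,0,0,0],[118,4,-55,0,0,0],[118,4,-80,0,0,0],[118,4,-100,0,0,0],[118,4,-110,0,0,0],[118,4,-110,0,0,0],[118,4,-110,0,0,0]]

```text
time: 15.9
tool_pos: [547.9, -118.3, 71.8]
tcp_rot: [-179.9, -0.0, 101.0]
ft_force: [0.5, -0.2, -0.1]
finger_gap: 6.8
grip_force: 60.1
```

Run:
```python
from h import *; import pickle
t=cam("top"); s=cam("side"); pickle.dump((t,s),open("p7.pkl","wb")); q=r.sense();print(q["tool_pos"],q["tcp_rot"],q["joint_pos"].round(1),q["finger_gap"],q["ft_force"])
b=cv2.resize(t["img"][160:260,320:400],None,fx=5,fy=5,interpolation=cv2.INTER_CUBIC)
a=cv2.resize(t["img"][180:280,165:245],None,fx=5,fy=5,interpolation=cv2.INTER_CUBIC)
c=np.zeros((500,800,3),np.uint8);c[:,:400]=b;c[:,400:]=a
cv2.imwrite("pics/c7.png",c)
```

```text
[ 549.35131371 -118.73358373   73.57662804] [1.79871602e+02 6.90491625e-02 1.00998752e+02] [-17.4  10.7 101.3   0.   67.9 -28.4] 6.649722184916881 [-0.12928888 -0.90214306 -0.41971324]
```

View pics/c7.png

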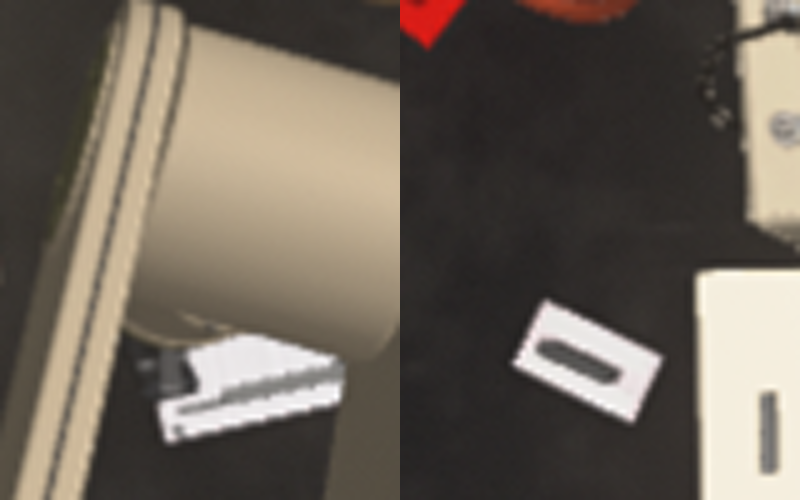

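>>> step_arm:
  targets:
    - [[0,0,-8,0,0,0],[0,0,-16,0,0,0],[0,0,-20,0,0,0],[0,0,-21,0,0,0],[1,-5,-21,0,0,0],[2,-12,-21,0,0,0],[4,-20,-21,0,0,0],[5.5,-28,-21,0,0,0],[7,-36,-21,0,0,0],[8.3,-43,-21,0,0,0],[9,-46,-21,0,0,0],[9,-46,-21,0,0,0]]

```text
time: 17.0
tool_pos: [557.4, -165.4, 50.8]
tcp_rot: [180.0, 0.0, 100.9]
ft_force: [-0.4, 0.1, -0.1]
finger_gap: 6.8
grip_force: 60.1
```

>>> step_arm:
  targets:
    - [[1,-5,0,0,0,0],[2,-11,0,0,0,0],[3,-17,-1,0,0,0],[4,-22,-2,0,0,0],[5,-26,-2,0,0,0],[5.4,-28,-2,0,0,0],[5.8,-30,-2,0,0,0],[6,-31,-2,0,0,0],[6,-31,-2,0,0,0],[6,-31,-2,0,0,0]]

```text
time: 17.83
tool_pos: [562.5, -192.2, 48.6]
tcp_rot: [-179.9, -0.3, 101.0]
ft_force: [-5.4, 15.5, 9.7]
finger_gap: 6.9
grip_force: 61.7
```

>>> step_arm:
  targets:
    - [[-0.5,2,0,0,0,0],[-0.5,2,0,0,0,0],[-0.5,2,0,0,0,0],[-0.5,2,0,0,0,0],[-0.5,2,0,0,0,0],[-0.5,2,10,0,0,0],[-0.5,2,30,0,0,0],[-0.5,2,60,0,0,0],[-0.5,10,95,0,0,0],[-10,30,125,0,0,0],[-35,55,135,0,0,0],[-65,75,135,0,0,0]]
  fingers: 0.3

```text
time: 18.83
tool_pos: [500.8, -120.4, 189.2]
tcp_rot: [179.5, 0.2, 101.0]
ft_force: [0.5, 0.4, 0.2]
finger_gap: 30.0
grip_force: 0.0
```

>>> step_arm:
  targets:
    - [[-30,15,0,0,0,0],[-60,25,0,0,0,0],[-80,40,0,0,0,-0.04],[-82,70,0,0,0,-0.1],[-82,105,0,0,0,-0.2],[-82,140,0,0,0,-0.3],[-82,175,0,0,0,-0.4],[-82,210,0,0,0,-0.5],[-82,245,0,0,0,-0.6],[-82,270,0,0,0,-0.65],[-82,280,0,0,0,-0.65],[-82,280,0,0,0,-0.65]]
  fingers: -0.2

```text
time: 19.83
tool_pos: [416.2, 161.4, 184.4]
tcp_rot: [180.0, -0.0, 64.0]
ft_force: [0.1, -0.1, -0.7]
finger_gap: 51.1
grip_force: 0.0
```

Run:
```python
from h import *; import pickle
t=cam("top"); s=cam("side"); pickle.dump((t,s),open("p8.pkl","wb")); q=r.sense();print(q["tool_pos"],q["tcp_rot"],q["joint_pos"].round(1))
b=cv2.resize(t["img"][170:260,330:410],None,fx=5,fy=5,interpolation=cv2.INTER_CUBIC)
a=cv2.resize(s["img"][210:310,240:340],None,fx=4,fy=4,interpolation=cv2.INTER_CUBIC)
c=np.zeros((450,800,3),np.uint8);c[:,:400]=b;c[:400,400:]=a
cv2.imwrite("pics/c8.png",c)
```

```text
[416.30132728 159.15136035 184.02268281] [1.79972697e+02 2.65611565e-02 6.38882929e+01] [ 14.4 -14.8 113.8  -0.   80.9  40.5]
```

View pics/c8.png

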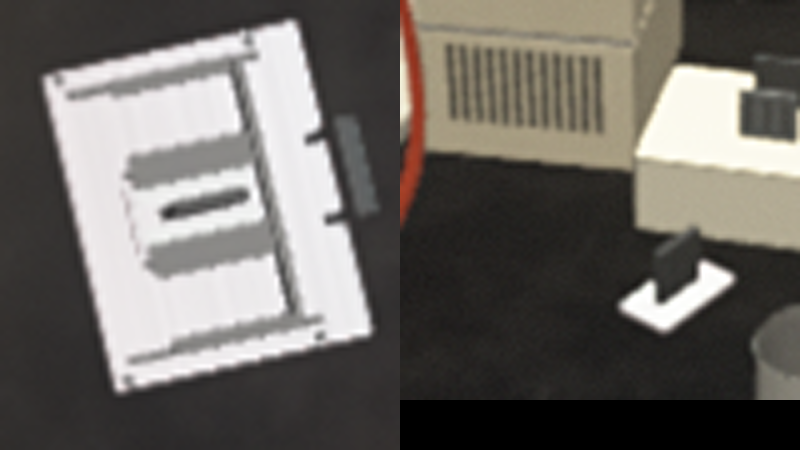

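>>> step_arm:
  targets:
    - [[12,24,0,0,0,0],[28,55,0,0,0,0],[40,80,-10,0,0,0],[47,93,-30,0,0,0],[47,93,-60,0,0,0],[47,93,-90,0,0,0],[47,93,-115,0,0,0],[47,93,-132,0,0,0],[47,93,-140,0,0,0],[47,93,-142,0,0,0],[47,93,-142,0,0,0],[47,93,-142,0,0,0]]

```text
time: 20.93
tool_pos: [464.5, 252.5, 43.2]
tcp_rot: [179.9, -0.1, 63.7]
ft_force: [0.3, -0.3, 0.4]
finger_gap: 51.6
grip_force: 0.0
```

>>> step_arm:
  targets:
    - [[0,0,0,0,0,0],[0,0,0,0,0,0],[0,0,0,0,0,0],[0,0,0,0,0,0],[0,0,0,0,0,0],[0,0,0,0,0,0],[0,0,0,0,0,0],[0,0,0,0,0,0],[0,0,0,0,0,0],[0,0,0,0,0,0]]
  fingers: 1

```text
time: 21.77
tool_pos: [463.8, 252.9, 42.5]
tcp_rot: [179.9, -0.1, 63.8]
ft_force: [0.1, -1.4, 4.9]
finger_gap: 6.8
grip_force: 63.0
```

>>> step_arm:
  targets:
    - [[0,0,10,0,0,0],[0,0,30,0,0,0],[0,0,60,0,0,0],[0,0,90,0,0,0],[0,0,120,0,0,0],[-10,-5,135,0,0,0.02],[-25,-20,140,0,0,0.06],[-40,-45,140,0,0,0.12],[-48,-75,140,0,0,0.2],[-48,-105,140,0,0,0.3],[-48,-135,140,0,0,0.4],[-48,-160,140,0,0,0.5]]

```text
time: 22.77
tool_pos: [414.5, 91.2, 182.0]
tcp_rot: [180.0, 0.0, 92.7]
ft_force: [0.3, 0.5, -0.6]
finger_gap: 6.3
grip_force: 61.9
```

>>> step_arm:
  targets:
    - [[0,-25,0,0,0,0.08],[0,-50,0,0,0,0.15],[0,-80,0,0,0,0.15],[0,-110,0,0,0,0.15],[0,-140,0,0,0,0.15],[0,-170,0,0,0,0.15],[0,-195,0,0,0,0.15],[10,-212,0,0,0,0.15],[30,-220,0,0,0,0.15],[55,-221,0,0,0,0.15],[75,-221,0,0,0,0.15],[86,-221,0,0,0,0.15]]

```text
time: 23.77
tool_pos: [502.6, -128.6, 181.9]
tcp_rot: [180.0, -0.0, 101.0]
ft_force: [0.6, -0.2, -0.7]
finger_gap: 7.1
grip_force: 61.9
```

>>> step_arm:
  targets:
    - [[0,0,-15,0,0,0],[0,0,-40,0,0,0],[0,0,-70,0,0,0],[0,0,-95,0,0,0],[0,0,-110,0,0,0],[0,0,-120,0,0,0],[0,0,-128,0,0,0],[0,0,-131,0,0,0],[0,0,-131,0,0,0],[0,0,-131,0,0,0]]

```text
time: 24.6
tool_pos: [502.0, -128.6, 51.7]
tcp_rot: [179.9, 0.0, 101.0]
ft_force: [0.9, -0.3, -0.2]
finger_gap: 7.0
grip_force: 62.0
```

>>> step_arm:
  targets:
    - [[1,-5,0,0,0,0],[2,-12,0,0,0,0],[4,-20,0,0,0,0],[5.5,-28,0,0,0,0],[7,-36,0,0,0,0],[8.5,-44,0,0,0,0],[10,-52,0,0,0,0],[11.3,-59,0,0,0,0],[12.2,-64,-1,0,0,0],[13,-68,-2,0,0,0],[13,-68,-2,0,0,0],[13,-68,-2,0,0,0]]

```text
time: 25.6
tool_pos: [514.1, -196.4, 48.5]
tcp_rot: [-180.0, -0.0, 101.0]
ft_force: [-0.2, -0.1, -0.6]
finger_gap: 6.9
grip_force: 62.0
```

>>> step_arm:
  targets:
    - [[0.5,-3,0,0,0,0],[1,-5,0,0,0,0],[1.4,-7,0,0,0,0],[1.7,-8.5,0,0,0,0],[1.7,-8.5,0,0,0,0],[1.7,-8.5,0,0,0,0]]

```text
time: 26.1
tool_pos: [515.3, -201.8, 48.7]
tcp_rot: [-179.9, -0.3, 101.0]
ft_force: [-3.8, 15.4, 10.8]
finger_gap: 6.8
grip_force: 63.6
```

Carrier B reached the stop with the same force pattern as A. I'll release it and pull back to look.

>>> step_arm:
  targets:
    - [[-0.5,2,0,0,0,0],[-0.5,2,0,0,0,0],[-0.5,2,0,0,0,0],[-0.5,2,0,0,0,0],[-0.5,2,0,0,0,0],[-0.5,2,10,0,0,0],[-0.5,2,30,0,0,0],[-0.5,2,60,0,0,0],[-0.5,10,95,0,0,0],[-10,30,125,0,0,0],[-35,55,145,0,0,0],[-65,75,155,0,0,0]]
  fingers: 0.3

```text
time: 27.1
tool_pos: [452.5, -129.7, 208.4]
tcp_rot: [179.7, 0.2, 101.0]
ft_force: [-0.2, 0.5, 1.2]
finger_gap: 29.7
grip_force: 0.0
```

>>> step_arm:
  targets:
    - [[-20,15,0,0,0,-0.05],[-30,40,0,0,0,-0.1],[-33,70,0,0,0,-0.2],[-33,100,0,0,0,-0.3],[-33,130,0,0,0,-0.4],[-33,160,0,0,0,-0.5],[-33,190,0,0,0,-0.6],[-33,215,0,0,0,-0.7],[-33,230,0,0,0,-0.8],[-33,240,0,0,0,-0.9],[-33,245,0,0,0,-1.0],[-33,245,0,0,0,-1.1]]
  fingers: -0.7

```text
time: 28.1
tool_pos: [417.9, 116.3, 204.6]
tcp_rot: [180.0, -0.1, 37.8]
ft_force: [0.3, 0.2, -0.1]
finger_gap: 72.8
grip_force: 0.0
```

Run:
```python
from h import *; import pickle
t=cam("top"); s=cam("side"); pickle.dump((t,s),open("p9.pkl","wb")); q=r.sense();print(q["tool_pos"],q["tcp_rot"],q["joint_pos"].round(1))
b=cv2.resize(t["img"][170:260,330:410],None,fx=5,fy=5,interpolation=cv2.INTER_CUBIC)
a=cv2.resize(s["img"][190:290,280:380],None,fx=4,fy=4,interpolation=cv2.INTER_CUBIC)
c=np.zeros((450,800,3),np.uint8);c[:,:400]=b;c[:400,400:]=a
cv2.imwrite("pics/c9.png",c)
```

```text
[418.00104489 115.37436869 204.45771502] [ 1.79974473e+02 -3.71587700e-02  3.79043467e+01] [  8.7 -17.8 114.1  -0.   83.6  60.7]
```

View pics/c9.png

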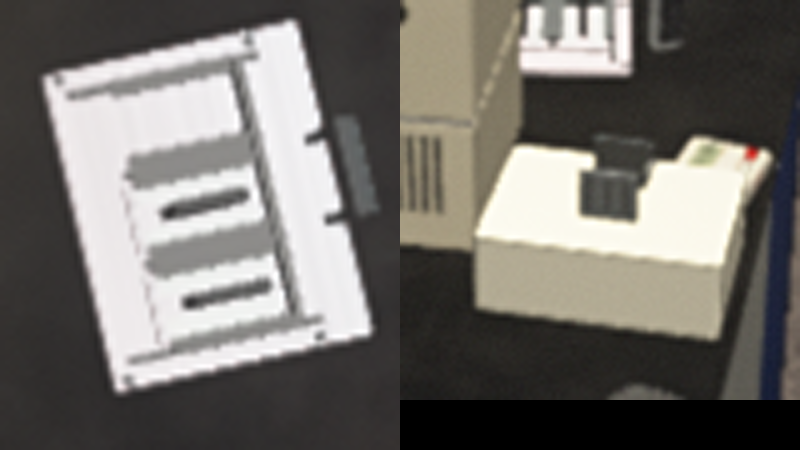

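Both carriers are home in the middle and dock −48 channels, and the hood stands untouched. There is no third carrier. Now I'll pick up the hood again.

>>> step_arm:
  targets:
    - [[3,1,0,0,0,-0.11],[6,3,0,0,0,-0.22],[9,4,0,0,0,-0.33],[9,4,0,0,0,-0.44],[9,4,0,0,0,-0.55],[9,4,0,0,0,-0.663],[9,4,-20,0,0,-0.663],[9,4,-45,0,0,-0.663],[9,4,-65,0,0,-0.663],[9,4,-75,0,0,-0.663],[9,4,-75,0,0,-0.663],[9,4,-75,0,0,-0.663]]

```text
time: 29.2
tool_pos: [426.9, 118.9, 129.1]
tcp_rot: [180.0, 0.0, 0.1]
ft_force: [-0.1, -0.1, 1.4]
finger_gap: 72.6
grip_force: 0.0
```

>>> step_arm:
  targets:
    - [[0,0,-8,0,0,0],[0,0,-18,0,0,0],[0,0,-27,0,0,0],[0,0,-33,0,0,0],[0,0,-36,0,0,0],[0,0,-37,0,0,0],[0,0,-37,0,0,0],[0,0,-37,0,0,0]]

```text
time: 29.87
tool_pos: [427.1, 119.2, 91.9]
tcp_rot: [-180.0, -0.0, -0.0]
ft_force: [0.2, -0.5, 0.7]
finger_gap: 72.8
grip_force: 0.0
```

Run:
```python
from h import *
s=cam("side"); q=r.sense();print(q["tool_pos"],q["tcp_rot"],q["joint_pos"].round(1),q["ft_force"])
cv2.imwrite("pics/c10.png",cv2.resize(s["img"][180:280,290:390],None,fx=5,fy=5,interpolation=cv2.INTER_CUBIC))
```

```text
[427.2507832  119.20568811  92.09992789] [-1.79993617e+02 -3.62466945e-02 -7.04672589e-03] [  9.   -9.1 119.1   0.   69.9  99. ] [ 0.20899926  0.72690635 -0.56577549]
```

View pics/c10.png

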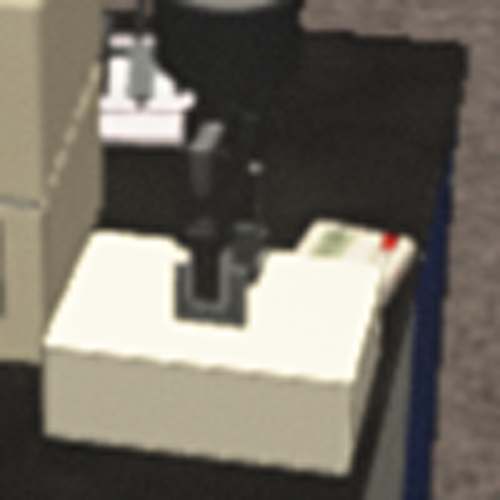

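The near finger sits in front of the rib and the far one is behind the paddle, so I'll close.

>>> step_arm:
  targets:
    - [[0,0,0,0,0,0],[0,0,0,0,0,0],[0,1,0,0,0,0],[0,2,0,0,0,0],[0,4,0,0,0,0],[0,6,0,0,0,0],[0,7,0,0,0,0],[0,7,0,0,0,0],[0,7,0,0,0,0],[0,7,0,0,0,0],[0,7,0,0,0,0]]
  fingers: 1
  newtons: 60

```text
time: 30.83
tool_pos: [428.8, 124.4, 94.3]
tcp_rot: [179.8, -0.2, -0.0]
ft_force: [-4.6, -11.0, 18.5]
finger_gap: 33.1
grip_force: 58.9
```

>>> step_arm:
  targets:
    - [[0,0,4,0,0,0],[0,0,12,0,0,0],[0,0,24,0,0,0],[0,0,38,0,0,0],[0,0,54,0,0,0],[0,0,70,0,0,0],[0,0,84,0,0,0],[0,0,94,0,0,0],[0,0,99,0,0,0],[0,0,99,0,0,0],[0,0,99,0,0,0]]

```text
time: 31.75
tool_pos: [426.7, 126.2, 190.2]
tcp_rot: [180.0, 0.0, -0.0]
ft_force: [0.4, -0.6, -2.7]
finger_gap: 33.2
grip_force: 60.0
```

>>> step_arm:
  targets:
    - [[-1,-10,0,0,0,0],[-3,-30,0,0,0,0],[-4,-55,0,0,0,0],[-4,-80,0,0,0,0],[-4,-105,0,0,0,0],[-4,-130,0,0,0,0],[-4,-155,0,0,0,0],[-4,-180,0,0,0,0],[-4,-205,0,0,0,0],[-4,-230,0,0,0,0],[-4,-250,0,0,0,0],[-4,-265,0,0,0,0]]

```text
time: 32.75
tool_pos: [421.7, -140.9, 189.5]
tcp_rot: [-180.0, 0.1, -0.1]
ft_force: [-0.3, -0.7, -2.9]
finger_gap: 33.0
grip_force: 60.2
```

>>> step_arm:
  targets:
    - [[3,-8,0,0,0,0.02],[15,-16,0,0,0,0.05],[33,-24,0,0,0,0.08],[53,-31,0,0,0,0.11],[75,-37,0,0,0,0.14],[97,-42,0,0,0,0.17],[116,-45,0,0,0,0.19],[130,-47,0,0,0,0.19],[138,-47.5,0,0,0,0.19],[138,-47.5,0,0,0,0.19],[138,-47.5,0,0,0,0.19],[138,-47.5,0,0,0,0.19]]

```text
time: 33.75
tool_pos: [559.9, -186.3, 190.1]
tcp_rot: [-180.0, 0.1, 10.9]
ft_force: [-0.6, 0.5, -3.2]
finger_gap: 33.1
grip_force: 60.2
```

Run:
```python
from h import *; import pickle
t=cam("top"); s=cam("side"); pickle.dump((t,s),open("p11.pkl","wb")); q=r.sense();print(q["tool_pos"],q["tcp_rot"],q["joint_pos"].round(1),q["finger_gap"],q["ft_force"])
b=cv2.resize(t["img"][160:260,320:420],None,fx=4,fy=4,interpolation=cv2.INTER_CUBIC)
a=cv2.resize(s["img"][130:230,280:380],None,fx=4,fy=4,interpolation=cv2.INTER_CUBIC)
cv2.imwrite("pics/c11.png",np.hstack([b,a]))
```

```text
[ 560.10863673 -186.3291133   190.61862838] [-1.79987977e+02  2.73113176e-02  1.08629911e+01] [-23.4   8.1  91.2  -0.   80.7  55.8] 32.71065189986636 [-0.36343288 -0.33165615 -3.16059068]
```

View pics/c11.png

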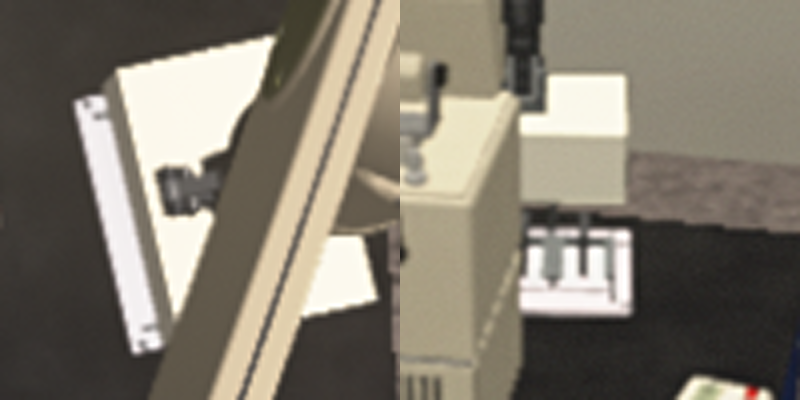

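Run:
```python
from h import *; import pickle
t,s=pickle.load(open("p11.pkl","rb"))
up=lambda L,f,ox,oy:[((u+.5)/f-.5+ox,(v+.5)/f-.5+oy) for u,v in L]
for z in(150,154,158):
    l=[(-58,80.5,z),(58,-80.5,z)]
    pose,e=fit(t,l,up([(118,70),(378,298)],4,320,160),[560,-192,-1.38]); print(z,pose,e)
    # side: front(-58) near-robot(-80.5) vertical edge
    c=R.from_euler('z',pose[2],degrees=True).apply([[-58,-80.5,z],[-58,-80.5,z-58]])+[pose[0],pose[1],0]
    print(proj(s,c)-np.array(up([(227,135),(227,203)],4,280,130)))
```

```text
150 [ 562.51749128 -194.03178007  -78.86334626] 0.0021964710794057144
[[0.42935896 0.26431575]
 [0.08301645 0.57269369]]
154 [ 562.12288963 -193.07109377  -78.86286354] 0.18815527788919226
[[ 0.52445612 -0.80958729]
 [ 0.17705545 -0.45575705]]
158 [ 561.72833854 -192.11040659  -78.86237695] 0.37571940390615916
[[ 0.61978869 -1.88704152]
 [ 0.27133223 -1.48762195]]
```

>>> step_arm:
  targets:
    - [[1,0,-8,0,0,0],[1,0,-20,0,0,0],[1,0,-33,0,0,0],[1,0,-44,0,0,0],[1,0,-54,0,0,0],[1,0,-62,0,0,0],[1,0,-66,0,0,0],[1,0,-68,0,0,0],[1,0,-68,0,0,0],[1,0,-68,0,0,0]]

```text
time: 34.68
tool_pos: [562.3, -186.5, 123.2]
tcp_rot: [180.0, -0.0, 10.9]
ft_force: [0.2, 0.3, -2.4]
finger_gap: 33.2
grip_force: 60.2
```

>>> step_arm:
  targets:
    - [[0,0,-3,0,0,0],[0,0,-6,0,0,0],[0,0,-9,0,0,0],[0,0,-12,0,0,0],[0,0,-14,0,0,0],[0,0,-16,0,0,0],[0,0,-17,0,0,0],[0,0,-18,0,0,0],[0,0,-18,0,0,0]]

```text
time: 35.43
tool_pos: [561.8, -186.3, 104.5]
tcp_rot: [-180.0, 0.0, 10.9]
ft_force: [-0.2, 0.6, -3.1]
finger_gap: 33.2
grip_force: 60.2
```

>>> step_arm:
  targets:
    - [[0,0,-1,0,0,0],[0,0,-2,0,0,0],[0,0,-3,0,0,0],[0,0,-4,0,0,0],[0,0,-5,0,0,0],[0,0,-5,0,0,0],[0,0,-5,0,0,0]]

```text
time: 36.02
tool_pos: [562.1, -186.3, 100.8]
tcp_rot: [180.0, -0.0, 10.9]
ft_force: [-4.4, 2.2, 6.2]
finger_gap: 33.0
grip_force: 63.1
```

>>> step_arm:
  targets:
    - [[0,0,-1,0,0,0],[0,0,-2,0,0,0],[0,0,-3,0,0,0],[0,0,-3,0,0,0],[0,0,-3,0,0,0]]

```text
time: 36.43
tool_pos: [562.1, -185.9, 100.3]
tcp_rot: [-180.0, -0.0, 10.9]
ft_force: [-17.4, 9.4, 27.1]
finger_gap: 32.7
grip_force: 69.2
```

Run:
```python
from h import *; import pickle
t=cam("top"); s=cam("side"); q=r.sense();print(q["tool_pos"],q["tcp_rot"],q["finger_gap"],q["ft_force"])
a=cv2.resize(s["img"][150:220,290:350],None,fx=6,fy=6,interpolation=cv2.INTER_CUBIC)
b=cv2.resize(t["img"][170:250,330:410],None,fx=5.25,fy=5.25,interpolation=cv2.INTER_CUBIC)
cv2.imwrite("pics/c12.png",np.hstack([b[:420],a[:420]]))
```

```text
[ 562.05092205 -185.94363675  100.31530419] [-1.79992999e+02 -4.66814765e-03  1.09135572e+01] 33.1560937709116 [-17.83307353   8.61595428  26.63996901]
```

View pics/c12.png

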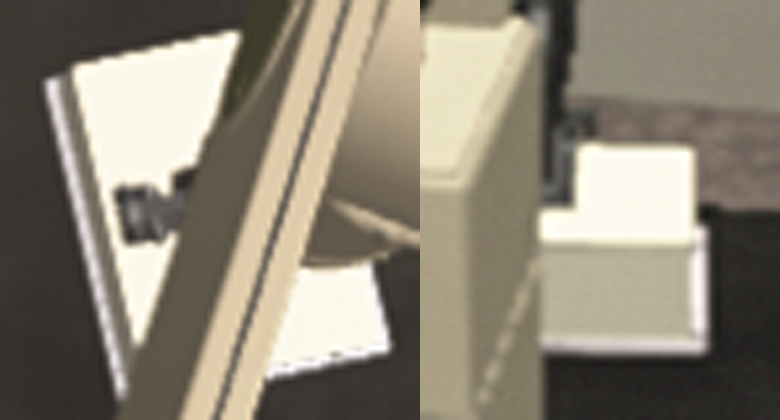

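The hood is firmly seated: 27 N at a rim height of about 6 mm, and the picture matches the start. I'll ease the push and let go.

>>> step_arm:
  targets:
    - [[0,0,2,0,0,0],[0,0,3,0,0,0]]

```text
time: 36.7
tool_pos: [562.5, -186.5, 100.8]
tcp_rot: [179.9, -0.1, 10.9]
ft_force: [-0.3, 0.2, -1.8]
finger_gap: 33.1
grip_force: 60.9
```

>>> step_arm:
  targets:
    - [[0,-1,0,0,0,0],[0.5,-3,0,0,0,0],[1,-5,0,0,0,0],[1,-6,0,0,0,0],[1,-6,0,0,0,0],[1,-6,0,0,0,0],[1,-6,5,0,0,0],[1,-6,15,0,0,0],[1,-6,30,0,0,0],[1,-6,55,0,0,0],[1,-6,85,0,0,0],[1,-6,115,0,0,0]]
  fingers: -0.7

```text
time: 37.7
tool_pos: [562.6, -192.1, 216.5]
tcp_rot: [-180.0, 0.0, 10.9]
ft_force: [0.5, 0.7, 0.8]
finger_gap: 72.6
grip_force: 0.0
```

>>> step_arm:
  targets:
    - [[-30,15,5,0,0,0],[-60,30,10,0,0,0],[-90,45,10,0,0,0],[-118,60,10,0,0,0],[-130,80,10,0,0,0],[-140,110,10,0,0,0],[-143,145,10,0,0,0],[-143,180,10,0,0,0],[-143,210,10,0,0,0],[-143,230,10,0,0,0],[-143,240,10,0,0,0],[-143,240,10,0,0,0]]

```text
time: 38.7
tool_pos: [420.0, 49.3, 225.7]
tcp_rot: [-180.0, -0.1, 11.0]
ft_force: [-1.1, 0.4, -0.6]
finger_gap: 72.5
grip_force: 0.0
```

Run:
```python
from h import *; import pickle
t=cam("top"); s=cam("side"); pickle.dump((t,s),open("p13.pkl","wb"));q=r.sense();print(q["tool_pos"],q["ft_force"])
a=cv2.resize(s["img"][150:220,290:350],None,fx=4.3,fy=4.3,interpolation=cv2.INTER_CUBIC)
b=cv2.resize(t["img"][165:255,330:420],None,fx=6,fy=6,interpolation=cv2.INTER_CUBIC)
c=np.zeros((540,800,3),np.uint8);c[:,:540]=b;c[:a.shape[0],540:540+a.shape[1]]=a
cv2.imwrite("pics/c13.png",c)
```

```text
[420.11041358  47.29368903 225.23532267] [ 0.44493464  0.38088005 -0.81672179]
```

View pics/c13.png

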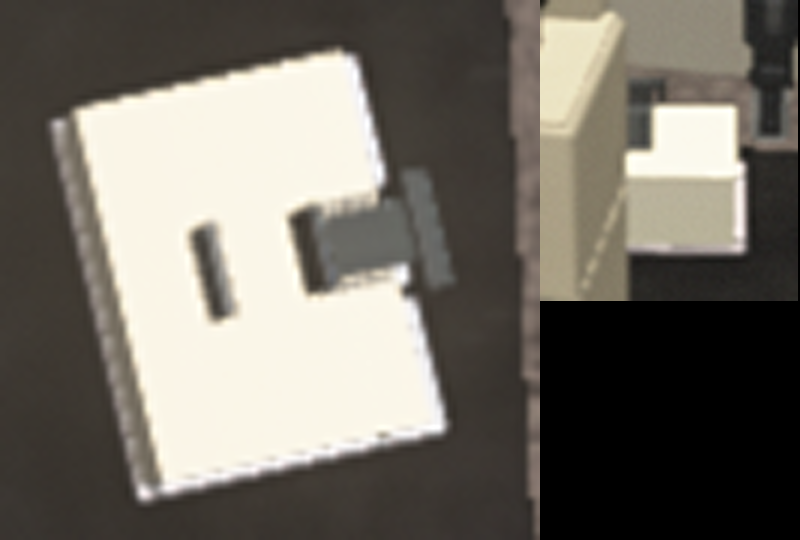

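Run:
```python
from h import *; import pickle
t,s=pickle.load(open("p13.pkl","rb"))
up=lambda L,f,ox,oy:[((u+.5)/f-.5+ox,(v+.5)/f-.5+oy) for u,v in L]
for z in(60,64,68,72):
    print(z,fit(t,[(-58,80.5,z),(58,80.5,z),(58,-80.5,z),(-58,-80.5,z)],up([(76,108),(344,50),(442,432),(160,488)],6,330,165),[562,-193,-1.38]))
P=R.from_euler('z',-79,degrees=True).apply([[-60,-80.5,64],[-60,-80.5,6],[-60,-80.5,70]])+[562.9,-192.9,0]
print((proj(s,P)-[290,150])*4.3+[540,0])
```

```text
60 (array([ 562.40626751, -191.53554489,  -79.14433368]), np.float64(1.151065058040167))
64 (array([ 562.04926436, -190.67234171,  -79.14553969]), np.float64(1.0185666826368416))
68 (array([ 561.69231769, -189.80915334,  -79.14675555]), np.float64(0.891896630900536))
72 (array([ 561.33542815, -188.94597999,  -79.14798139]), np.float64(0.7746368427084862))
[[738.05686114 170.20036963]
 [736.54674411 241.22226677]
 [738.21201994 162.71983452]]
```

Run:
```python
from h import *; import pickle
s0=pickle.load(open("side0.pkl","rb"))["img"]; t,s=pickle.load(open("p13.pkl","rb"))
f=lambda i:cv2.cvtColor(i,cv2.COLOR_BGR2GRAY).astype(np.float32)
a,b=f(s0),f(s["img"])
for x in(318,325,330):   # bottom edge / front-top edge rows
    print(x,a[170:215,x].astype(int)[::1].tolist()); print(x,b[170:215,x].astype(int).tolist())
```

```text
318 [60, 58, 65, 137, 242, 254, 253, 252, 251, 251, 251, 251, 251, 251, 250, 250, 249, 249, 250, 250, 221, 175, 175, 180, 181, 180, 182, 180, 181, 181, 181, 180, 180, 179, 180, 188, 208, 204, 156, 70, 32, 37, 37, 33, 38]
318 [57, 61, 60, 77, 177, 254, 253, 250, 250, 250, 250, 250, 250, 249, 249, 249, 248, 248, 249, 249, 242, 197, 174, 176, 178, 177, 178, 177, 177, 177, 177, 177, 178, 178, 175, 177, 188, 197, 154, 70, 32, 34, 36, 38, 39]
325 [111, 119, 113, 120, 197, 253, 251, 249, 248, 249, 249, 249, 249, 249, 249, 249, 249, 249, 250, 249, 228, 183, 178, 181, 179, 180, 180, 178, 180, 180, 180, 180, 178, 178, 179, 186, 208, 210, 161, 68, 33, 33, 35, 37, 37]
325 [109, 117, 112, 112, 181, 252, 251, 248, 248, 248, 248, 248, 248, 248, 248, 248, 248, 248, 248, 249, 244, 200, 175, 176, 178, 178, 177, 177, 176, 178, 175, 176, 175, 177, 179, 178, 174, 163, 143, 69, 32, 33, 37, 36, 35]
330 [118, 119, 111, 120, 192, 253, 251, 249, 249, 248, 248, 249, 249, 249, 249, 249, 249, 249, 250, 250, 226, 176, 178, 180, 180, 179, 181, 180, 179, 179, 178, 180, 178, 178, 179, 188, 209, 219, 166, 69, 30, 33, 37, 37, 38]
330 [114, 116, 111, 108, 176, 253, 251, 248, 248, 248, 248, 248, 248, 248, 248, 248, 248, 248, 248, 250, 252, 214, 174, 175, 177, 178, 176, 177, 176, 175, 175, 177, 176, 176, 175, 175, 176, 172, 150, 70, 29, 33, 35, 35, 34]
```

```bash
python3 -c "
from bench import r
print(r.hand_in())"
```

```text
the job is handed in; nothing more can be done
None
```

I handed the job in, but it returned no verdict. Both carriers present are fully home (middle and dock −48 mm channels), and the hood is back on: seated flat, tab out and nose under the catch in the last pictures. The beaker, timer and jar were never touched.

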